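# Shift the portioning machine's cut lever to strips

## Robot

A 7-joint arm with a two-finger parallel gripper is mounted at the origin on the work surface. World frame = base frame: x ahead of the robot, y to its left, z up, the work surface at z = 0. Lengths are in m, angles in degrees, forces in N, time in s.
With the tool pointing down it reaches from about 0.425 to 0.875 m from the base axis. Payload 4.7 kg.
Tool frame: the origin (TCP) lies at the very end of the fingers, on their centre line; the grasp point (between the pads) lies env.grip_point_offset behind it (env.grip_point_offset is the distance from the TCP to the grasp point, in m); z points along the fingers, y is the direction in which the jaws open and shut (so a half turn about z gives the same grasp; the last joint's range is limited). The gripper opens to 87 mm and grips with 3 to 60 N. Pads are 19 mm wide; open, the fingers measure 117 mm over their backs; the gripper's body (75 mm by 190 mm) begins 51 mm behind the grasp point.
Start: joints at [67.901, 18.392, -4.016, 83.108, 1.295, 78.541, -3.26], TCP at [0.253, -0.599, 0.223] pointing down, gripper open.
Joint ranges: [-163.93, 163.93], [-17.29, 119.83], [-79.2, 71.16], [3.27, 140.29], [-89.18, 269.18], [5.43, 117.66], [-154.24, 154.24]. Speed limits (degrees/s): [147.25, 147.25, 180, 180, 180, 180, 180].

## Interface

Orientations are given as [roll, pitch, yaw] about the fixed x, y, z axes, in that order (R = Rz(yaw) Ry(pitch) Rx(roll)).
In Python, from cell import env gives the robot as it stands.
- The arm moves only by the tool send_rows, never from a script. Its argument "plan" is a list of rows, each a list of 7 numbers: the finger opening in mm, from 0 to 87, then the shift along the tool's x, y, z in mm, then the turn, a rotation vector about the tool's x, y, z in rad. A call has 1 to 12 rows; each row shifts and turns the commanded pose from where the row before left it, along the tool's axes as they then stand; what a row does not reach is not made up. A row lasts 1/10 s, in which the tool goes at most 50 mm and 8.59 degrees, less where a joint would pass 70% of its speed; a pose out of reach is approached as far as the arm can. A call is refused whole if a number of a shift passes 50 or a number of a turn 0.15, either way. A call with a gripper value outside its range is refused whole. The fingers move at their own pace and stop on an object; "grip_force" is the grip in N (left out, the last holds). Time passes only in rows, so rows that do not move let the fingers close. It gives the time, the measured TCP pose, the force and the opening at its end, in the units of the state.
- env.get_obs(): the state, without advancing time (a new reading comes with each control period).
- env.read_camera(name): name is "scene" or "top" or "wrist"; returns the picture (400x640x3 uint8, red, green, blue); there is no depth.
- env.get_calibration(name): a dict with "fx", "fy", "cx", "cy" (pixels), "extrinsics" (4x4, takes a point from camera to world coordinates). Camera axes: x right, y down, z forward; pixel columns grow to the right and rows downward; lengths in m; the calibration is good to about 2 mm. A picture is of the moment at which its call begins: read the wrist's pose just before it. get_calibration takes no time and is no camera call; for the wrist camera it gives the pose at the moment of the call.
- env.sign_off(): hands the job in, once; it reports no verdict.
Trained networks look in the newest picture that a camera, given by its name, has taken for a name from the list of things; names that differ only in an ending like _2 or _b are one class to them, and where a whole thing is asked for, a point or a joint stands for the part that bears it (a point fixed in the world has none). Each returns a list of dicts, best first, with "confidence" (0 to 1); they miss things now and then, are a little off and sometimes report something else, mostly with a low value. They report only what shows in the picture. A call takes as long as a camera call.
- env.regions_of(camera, query): "region" (400x640 bool, what is visible of it) and "rect" ([left, top, right, bottom] in pixels, round what is visible of it).
The state is a dict: "time_s": time; "qpos": joint angles; "joint_velocities": joint speeds; "effort": joint torques, N m; "tool_pos": TCP position; "tool_rot": TCP orientation; "force": force on the tool from outside, world axes, zero at the start; "wrist_torque": the same for the moment, N m; "grip_width": finger opening in m.
Only numpy, scipy, OpenCV 4.12 (cv2) and the standard library are available. Lean on these libraries where they do the work, as an engineer would, in place of code of your own. Each camera call takes 0.05 s, during which the arm holds its last target. There are 200 camera calls.

## Task

The fish-portioning machine is parked; set it to cut strips: with the fingertips push its upright lever out of the park slot, sideways along the cross channel, and fully home into the corner slot marked by the long straight bar plate, then leave it there. Only push the lever, never pinch it between the fingers, do not put it into any of the other marked slots on the way, and leave the other things on the counter and on the machine where they are.

Things in the scene. Friction and masses are not known exactly. Their poses are not given: they have to be found in the camera images.
- machine: steel and aluminium portioning machine, fixed, 300 mm wide (its y), 400 mm long, at a varying place and yaw. Origin on the counter, straight below the lever's pivot; x points away from the operator's side, y to the left, z up. Its flat steel deck (x -100 to 100 mm, y -150 to 150 mm) is 120 mm high; behind it the cutter head (x 100 to 300 mm) is up to 155 mm high.
- gate (a point): centre of the gate cut in the 5 mm deck plate, 120 mm above the machine's origin. All openings are 18 mm wide: a cross channel along the machine's y from -45 to 45 mm; from it corner slots at y = +36 and -36 mm run to x = +40 mm (far) and to x = -40 mm (near), and an unmarked park slot at y = 0 to x = -40 mm only. The corners where slots meet the channel are rounded, 9 mm radius.
- pivot (a point): pivot of the lever, 35 mm above the machine's origin, inside the machine. With a = joint lever_across, b = joint lever_along, a point L from the pivot along the lever lies at (L sin b, L sin a cos b, L cos a cos b) from here, along the machine's axes. The lever stays where it is left: friction, about 1.5 to 2 N at the knob moves it, no spring.
- knob (a point): centre of the lever's black plastic knob, L = 150 mm from the pivot: a rounded square grip 36 x 36 mm, 50 mm tall along the lever (25 mm above and below this point). Its sides face the machine's x and y. Below it the lever is a 10 mm round steel stem. To be pushed only.
- stem (a point): point on the stem's axis, L = 90 mm from the pivot, about where the stem passes the gate plate.
- lever_across (a joint): sideways tilt a of the lever in rad: 0 in the middle (park slot's column), positive to the machine's +y; about +0.41 or -0.41 in the corner slots' columns; stops at +-0.44.
- lever_along (a joint): fore-and-aft tilt b of the lever in rad: positive to the machine's +x (far side); about 0 (+-0.05 of play) in the cross channel, +0.30 fully home in a far slot, -0.30 fully home in a near slot. It starts in the park slot, between -0.29 and -0.20.
- tag_bar: long straight bar plate, the mark of the STRIPS slot (the target), black plastic, 44 mm along the machine's y by 10 mm, 3 mm thick, fixed on the deck just beyond the closed end of one corner slot. Origin at its underside centre, 64 mm towards +x or -x and 42 mm towards +y or -y from the gate's centre, axes parallel to the machine's. Which corner has which plate changes from start to start.
- tag_disc: round plate, black plastic, 26 mm across, 3 mm thick, fixed on the deck just beyond the closed end of one corner slot. Origin at its underside centre, 64 mm towards +x or -x and 42 mm towards +y or -y from the gate's centre, axes parallel to the machine's. Which corner has which plate changes from start to start.
- tag_square: square plate, black plastic, 24 x 24 mm, 3 mm thick, fixed on the deck just beyond the closed end of one corner slot. Origin at its underside centre, 64 mm towards +x or -x and 42 mm towards +y or -y from the gate's centre, axes parallel to the machine's. Which corner has which plate changes from start to start.
- tag_cross: plus-shaped plate, black plastic, 28 x 28 mm with 8 mm arms, 3 mm thick, fixed on the deck just beyond the closed end of one corner slot. Origin at its underside centre, 64 mm towards +x or -x and 42 mm towards +y or -y from the gate's centre, axes parallel to the machine's. Which corner has which plate changes from start to start.
- spice_jar: small glass jar with steel lid, 38 mm across, 45 mm tall, standing on the deck's left side; origin under its centre. Leave alone.
- weight: brass weight, 36 mm across, 36 mm tall, on the deck's right side; origin under its centre. Leave alone.
- price_stand: blank white card 70 x 50 mm upright on a grey foot 50 x 60 mm, 105 mm tall in all, on the counter left of the machine; origin under its foot. Leave alone.
- blue_tub: open blue tub 150 x 110 mm, 55 mm high, on the counter left of the machine; origin under its centre. Leave alone.
- foil_pack: foil-wrapped pack 130 x 90 mm, 35 mm high, on the counter right of the machine; origin under its centre. Leave alone.
- lidded_tub: closed white tub 90 x 70 mm, 45 mm high, on the counter right of the machine; origin under its centre. Leave alone.
- label_pack: cardboard pack 60 x 50 mm, 25 mm high, on top of the cutter head; origin under its centre. Leave alone.

How it is judged (in metres and radians):
On the way:
1. the lever is out of the park slot, in the cross channel (value of joint lever_along above -0.08 rad), for 0.1 s.
At the end, for the whole second after the job is handed in: the lever rests fully home in the slot marked by the long bar: the stem point is within 44 mm of the bar plate's origin seen from above (about 39 mm when against the slot's end, so within about 5 mm of it), and the lever is at rest (horizontal distance between stem and tag_bar below 0.044 m and velocity of joint lever_along between -0.02 and 0.02 rad/s and velocity of joint lever_across between -0.02 and 0.02 rad/s); the robot touches nothing.
It fails at once if the lever goes more than half way into a slot marked by another plate (horizontal distance between stem and tag_disc below 0.05 m or horizontal distance between stem and tag_square below 0.05 m or horizontal distance between stem and tag_cross below 0.05 m).
It fails at once if the lever is pinched: the fingers press two opposite sides of its knob or stem at once (((contact force between the fingers and lever_along_c0 above 0.5 N or contact force between the fingers and lever_along_c5 above 0.5 N) and (contact force between the fingers and lever_along_c1 above 0.5 N or contact force between the fingers and lever_along_c6 above 0.5 N)) or ((contact force between the fingers and lever_along_c2 above 0.5 N or contact force between the fingers and lever_along_c7 above 0.5 N) and (contact force between the fingers and lever_along_c3 above 0.5 N or contact force between the fingers and lever_along_c8 above 0.5 N))).
It fails at once if another thing on the counter or machine is moved by more than 25 mm or lifted (distance of any of spice_jar, weight, price_stand, blue_tub, foil_pack, lidded_tub, label_pack from where it was at the start of the episode above 0.025 m).
It also fails if it takes over 51 s, if anything falls off the work surface, if the arm or the gripper's body presses on something with over 40 N, if the wrist force passes 120 N, or if a joint passes its speed limit or range.

## Working session

There is one attempt and no reset: what is moved stays moved. The work goes in short steps, Python scripts to look and compute and a tool call to move; the robot and the scene stay as the last step left them, time stands still between calls to the robot, and variables do not carry over. Pictures are saved under pics/ and viewed, about 8 in all and at most 12, crops included, and the job is handed in when it is done.

Besides the shell and the picture viewer there is one more tool, called after ">>>" as name(argument=value, ...) on one line, values as JSON. send_rows: Moves the arm, as the interface text tells. Its arguments: {"type":"object","properties":{"plan":{"type":"array"},"grip_force":{"type":"number"}},"required":["plan"]}

```bash
mkdir -p pics; ls; python3 - <<'E'
from cell import env
import cv2,numpy as np
o=env.get_obs();print(o['time_s'],o['tool_pos'],o['tool_rot'],o['grip_width'],env.grip_point_offset)
for c in ['top','scene']:
    im=env.read_camera(c);cv2.imwrite(f'pics/{c}0.png',im[:,:,::-1])
    k=env.get_calibration(c);print(c,k['fx'],k['fy'],k['cx'],k['cy'],np.round(k['extrinsics'],3).tolist())
    for q in ['knob','tag_bar','tag_disc','tag_square','tag_cross','machine','spice_jar','weight']:
        for r in env.regions_of(c,q)[:2]:
            ys,xs=np.nonzero(r['region']);print(c,q,round(r['confidence'],2),r['rect'],xs.mean().round(1),ys.mean().round(1))
E
```

```text
pics
0.0 [ 0.25274804 -0.598269    0.22147065] [-1.79893574e+02  5.91517644e-03  2.29077807e+01] 0.08712765096855324 0.0187
top 481.73479447600323 481.73479447600323 334.0837457125566 199.5432711598126 [[0.022, -0.99, 0.142, 0.423], [-1.0, -0.022, 0.002, 0.041], [0.001, -0.142, -0.99, 1.252], [0.0, 0.0, 0.0, 1.0]]
top knob 0.56 [367.4, 206.7, 391.1, 227.7] 377.9 216.3
top tag_disc 0.61 [279.3, 74.4, 445.0, 267.3] 359.3 168.6
top tag_disc 0.39 [340.2, 179.7, 351.4, 187.1] 347.4 185.3
top tag_square 0.66 [356.8, 230.3, 366.7, 244.9] 362.1 237.0
top tag_square 0.63 [363.0, 204.6, 389.1, 226.8] 377.6 216.2
top tag_cross 0.42 [376.0, 171.6, 385.2, 182.1] 381.4 175.6
top tag_cross 0.3 [360.5, 232.7, 368.4, 242.2] 362.5 237.0
top machine 0.85 [278.3, 74.4, 442.2, 263.9] 359.5 168.6
top spice_jar 0.64 [280.7, 75.4, 444.5, 267.5] 359.4 168.6
top spice_jar 0.53 [317.7, 221.3, 332.1, 234.4] 324.1 227.6
top weight 0.63 [319.1, 221.4, 333.7, 237.8] 323.2 228.3
top weight 0.53 [411.4, 175.8, 430.3, 188.8] 419.3 181.1
scene 483.0550908449199 483.0550908449199 314.4992825523798 196.08278191059082 [[
[... 199 characters left out ...]
74.1, 247.3, 181.7] 237.8 174.9
scene tag_bar 0.57 [142.5, 208.8, 182.1, 251.2] 161.3 229.2
scene tag_disc 0.41 [286.5, 200.8, 303.2, 210.2] 296.3 204.9
scene tag_disc 0.31 [203.0, 202.8, 222.2, 223.2] 211.8 212.0
scene tag_square 0.44 [271.0, 157.9, 282.0, 168.5] 275.0 164.4
scene tag_cross 0.46 [251.4, 212.2, 261.8, 221.3] 257.4 216.8
scene machine 0.65 [183.2, 140.1, 403.2, 364.7] 290.9 252.2
scene machine 0.56 [250.3, 148.6, 271.6, 194.1] 260.5 161.9
scene spice_jar 0.76 [306.9, 147.3, 327.7, 172.8] 316.6 160.0
scene spice_jar 0.71 [248.4, 145.5, 272.5, 192.4] 260.4 162.4
scene weight 0.92 [204.2, 197.7, 221.7, 221.9] 211.0 211.6
scene weight 0.44 [184.2, 143.0, 399.3, 363.6] 290.8 252.1
```

```bash
python3 - <<'E'
import cv2
a=cv2.imread('pics/top0.png')[60:290,250:470];cv2.imwrite('pics/v1.png',cv2.resize(a,None,fx=2.6,fy=2.6,interpolation=cv2.INTER_CUBIC))
a=cv2.imread('pics/scene0.png')[120:380,140:440];cv2.imwrite('pics/v2.png',cv2.resize(a,None,fx=2.3,fy=2.3,interpolation=cv2.INTER_CUBIC))
E
```

```text
(no output)
```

View pics/v1.png

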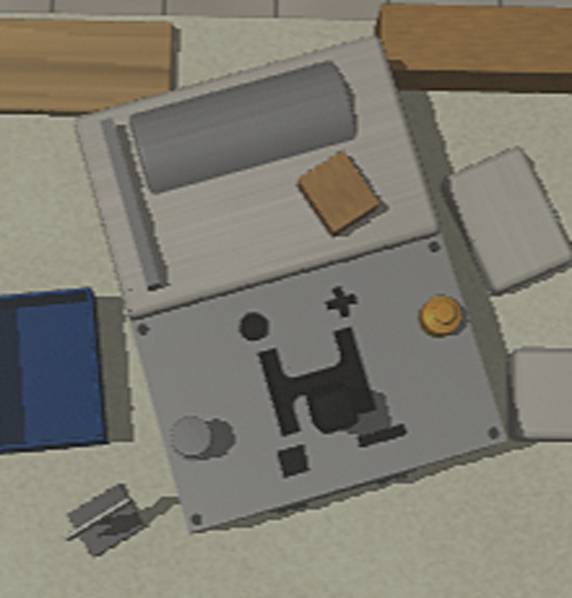

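View pics/v2.png

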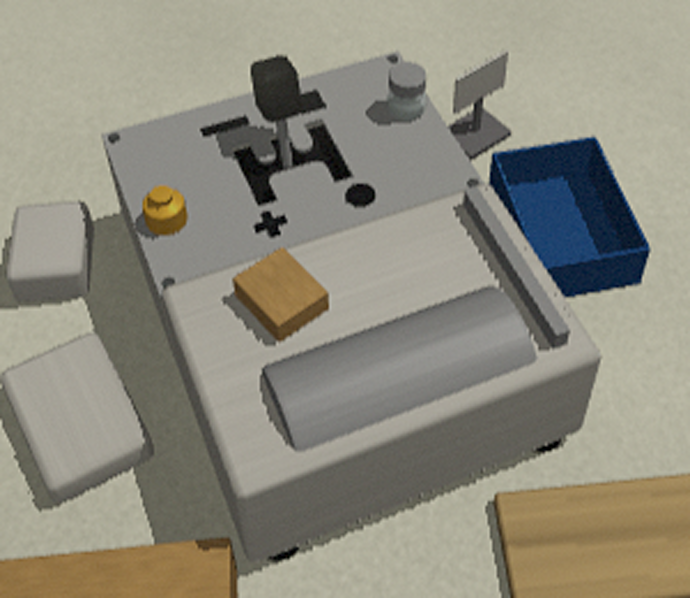

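The top view shows the bar plate at near-right (crop 382,436), the disc at far-left, the cross at far-right and the square at near-left. The scene view agrees. The lever is in the park slot. Next I'll fit the machine pose.

```bash
cat > h.py <<'E'
from cell import env
import numpy as np
from scipy.spatial.transform import Rotation as Ro
from scipy.optimize import least_squares
P=[0,0,0]
def ray(c,u,v,z):
    k=env.get_calibration(c);T=np.array(k['extrinsics'])
    d=T[:3,:3]@[(u-k['cx'])/k['fx'],(v-k['cy'])/k['fy'],1];return (T[:3,3]+d*(z-T[2,3])/d[2])[:2]
def R2(t):return np.array([[np.cos(t),-np.sin(t)],[np.sin(t),np.cos(t)]])
def fit(m,w):
    return least_squares(lambda p:((np.array(m)@R2(p[2]).T+p[:2])-w).ravel(),[.5,0,0])
E
python3 - <<'E'
from h import *
m=[(-.064,-.042),(.064,.042),(.064,-.042),(-.064,.042)]
px=[(396.9,227.7),(347.7,185.4),(381.2,176.2),(362.7,236.9)]
w=np.array([ray('top',u,v,.123) for u,v in px]);r=fit(m,w);print(r.x[:2],np.degrees(r.x[2]),np.round(r.fun*1000,1))
sc=[(140+224/2.3,120+128/2.3),(140+360/2.3,120+195/2.3),(140+270/2.3,120+224/2.3)]
w2=np.array([ray('scene',u,v,.123) for u,v in sc]);r2=fit(m[:3],w2);print(r2.x[:2],np.degrees(r2.x[2]),np.round(r2.fun*1000,1))
k=ray('top',377.9,216.3,.19);print('knob mach',(k-r.x[:2])@R2(r.x[2]))
o=env.get_obs();print(o['tool_pos'],Ro.from_euler('xyz',o['tool_rot'],degrees=True).as_matrix().round(2).tolist())
E
```

```text
[ 0.57055491 -0.04700674] 16.947905379060956 [ 0.3 -0.   0.   0.3  0.5 -0.6 -0.9  0.3]
[ 0.5764302  -0.04630771] 17.827844288175232 [-1.2 -0.7  0.4  0.5  0.9  0.3]
knob mach [-0.03164959  0.00141953]
[ 0.2530005  -0.5987654   0.22260404] [[0.92, 0.39, 0.0], [0.39, -0.92, -0.0], [-0.0, 0.0, -1.0]]
```

>>> send_rows(plan=[[0,0,0,-30,0,0,0.103],[0,31,-36,0,0,0,0],[0,31,-36,0,0,0,0],[0,31,-36,0,0,0,0],[0,31,-36,0,0,0,0],[0,31,-36,0,0,0,0],[0,31,-36,0,0,0,0],[0,31,-36,0,0,0,0],[0,31,-36,0,0,0,0],[0,31,-36,0,0,0,0],[0,31,-36,0,0,0,0],[0,0,0,0,0,0,0]])

```text
time_s: 2.1
tool_pos: [0.4469, -0.1563, 0.2533]
tool_rot: [-180.0, -0.2, 17.7]
force: [-0.6, 0.5, 0.1]
grip_width: 0.0026
```

```bash
cat >> h.py <<'E'
O=np.array([.572,-.047]);Y=np.radians(17.1)
def st():
    o=env.get_obs();p=np.array(o['tool_pos']);print('t',round(o['time_s'],2),'mach mm',np.round((p[:2]-O)@R2(Y)*1000,1),'z',round(p[2]*1000,1),'rot',np.round(o['tool_rot'],1),'F',np.round(o['force'],1),'g',round(o['grip_width'],3))
E
python3 -c "from h import *;st()"
```

```text
t 2.1 mach mm [-151.7  -67.7] z 253.3 rot [-180.    -0.2   17.7] F [-0.6  0.5  0.1] g 0.003
```

>>> send_rows(plan=[[0,30,-34,0,0,0,0.01],[0,30,-34,0,0,0,0],[0,0,0,0,0,0,0],[0,0,0,0,0,0,0]])

```text
time_s: 2.5
tool_pos: [0.4822, -0.0809, 0.2526]
tool_rot: [180.0, 0.0, 16.6]
force: [-0.7, -1.3, 0.0]
grip_width: 0.0002
```

```bash
python3 - <<'E'
from h import *;import cv2
st();im=env.read_camera('wrist');cv2.imwrite('pics/w1.png',im[:,:,::-1])
E
```

```text
t 2.5 mach mm [-95.8  -6. ] z 252.6 rot [180.    0.   16.6] F [-0.7 -1.3  0. ] g 0.0
```

View pics/w1.png

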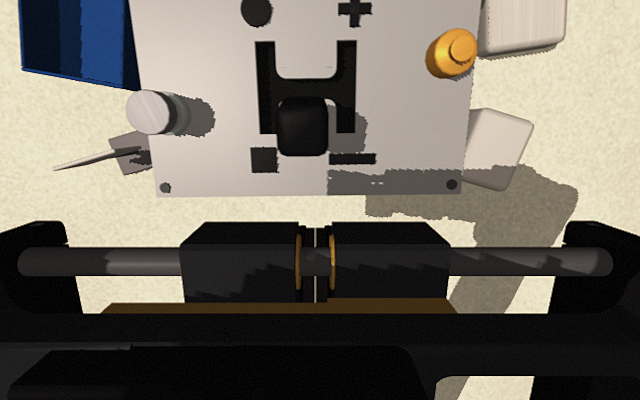

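The wrist view is aligned with the machine: disc (256,11), cross (355,11), square (264,160), bar (352,159) and the knob centred at (302,127). I'll use it for the second pose measurement.

```bash
python3 - <<'E'
from h import *
m=[(-.064,-.042),(.064,.042),(.064,-.042),(-.064,.042)]
w=np.array([ray('wrist',u,v,.123) for u,v in [(352,158.5),(256.5,11.5),(355,11),(264,160)]]);r=fit(m,w);print(r.x[:2],np.degrees(r.x[2]),np.round(r.fun*1000,1));st()
E
```

```text
[ 0.57224499 -0.04884246] 16.94153081778627 [-1.4 -0.7  1.   0.5  1.5  0.3 -1.  -0.1]
t 2.55 mach mm [-96.6  -7.2] z 252.5 rot [180.    0.   16.4] F [-0.2  0.3 -1.1] g 0.0
```

>>> send_rows(plan=[[0,2,-4,50,0,0,0],[0,0,0,50,0,0,0],[0,0,0,2,0,0,0],[0,0,0,0,0,0,0]])

```text
time_s: 2.95
tool_pos: [0.4822, -0.0784, 0.1509]
tool_rot: [-180.0, 0.1, 16.3]
force: [1.0, 0.5, 0.3]
grip_width: 0.0004
```

>>> send_rows(plan=[[0,10,0,0,0,0,0],[0,10,0,0,0,0,0],[0,10,0,0,0,0,0],[0,10,0,0,0,0,0],[0,10,0,0,0,0,0],[0,8,0,0,0,0,0],[0,6,0,0,0,0,0],[0,4,0,0,0,0,0],[0,0,0,0,0,0,0],[0,0,0,0,0,0,0]])

```text
time_s: 3.95
tool_pos: [0.5481, -0.0577, 0.1506]
tool_rot: [-180.0, -0.0, 16.4]
force: [-0.2, -0.6, 0.1]
grip_width: 0.0001
```

```bash
python3 - <<'E'
from h import *;import cv2
st();im=env.read_camera('wrist');cv2.imwrite('pics/w2.png',im[:,:,::-1])
im=env.read_camera('scene')[120:260,180:360,::-1];cv2.imwrite('pics/s2.png',cv2.resize(im,None,fx=4,fy=4,interpolation=cv2.INTER_CUBIC))
E
```

```text
t 3.95 mach mm [-26.   -3.2] z 150.6 rot [-180.    -0.    16.4] F [-0.2 -0.6  0.1] g 0.0
```

View pics/s2.png

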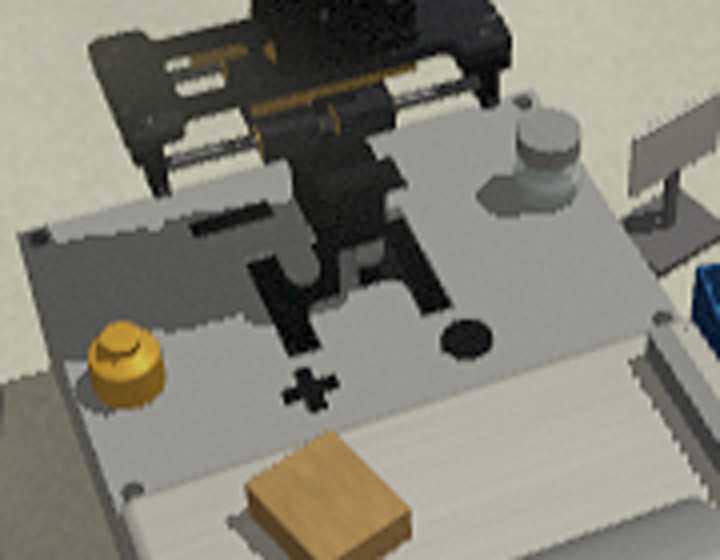

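The lever now stands in the cross channel. Next I'll go round the knob to its +y side.

>>> send_rows(plan=[[0,-20,0,0,0,0,-0.01],[0,0,-27,0,0,0,0],[0,0,-26,0,0,0,0],[0,0,0,0,0,0,0],[0,23,0,0,0,0,0],[0,23,0,0,0,0,0],[0,0,0,0,0,0,0],[0,0,0,0,0,0,0]])

```text
time_s: 4.85
tool_pos: [0.5573, 0.0003, 0.1504]
tool_rot: [-180.0, 0.0, 17.0]
force: [-1.5, -0.7, -0.1]
grip_width: 0.0006
```

```bash
python3 - <<'E'
from h import *;st()
E
```

```text
t 4.85 mach mm [-0.2 49.5] z 150.4 rot [-180.    0.   17.] F [-1.5 -0.7 -0.1] g 0.001
```

>>> send_rows(plan=[[0,0,10,2,0,0,0],[0,0,8,2,0,0,0],[0,0,8,2,0,0,0],[0,0,8,0,0,0,0],[0,0,8,0,0,0,0],[0,0,8,0,0,0,0],[0,0,8,0,0,0,0],[0,0,6,0,0,0,0],[0,0,3.5,0,0,0,0],[0,0,0,0,0,0,0],[0,0,0,0,0,0,0]])

```text
time_s: 5.95
tool_pos: [0.5773, -0.0643, 0.1449]
tool_rot: [180.0, -0.0, 17.0]
force: [0.5, -0.4, -0.0]
grip_width: 0.0002
```

```bash
python3 - <<'E'
from h import *;import cv2
st()
a=env.read_camera('wrist')[:,:,::-1];a=a[0:300,150:550]
im=env.read_camera('scene')[120:260,180:360,::-1];b=cv2.resize(im,None,fx=300/140,fy=300/140,interpolation=cv2.INTER_CUBIC)
cv2.imwrite('pics/s3.png',np.hstack([a,b]))
E
```

```text
t 5.95 mach mm [  0.  -18.1] z 144.9 rot [180.  -0.  17.] F [ 0.5 -0.4 -0. ] g 0.0
```

View pics/s3.png

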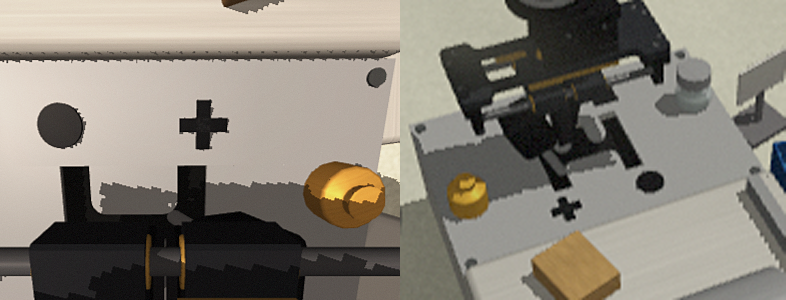

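>>> send_rows(plan=[[0,0,-12,0,0,0,0],[0,24,0,0,0,0,0],[0,25,0,0,0,0,0],[0,0,0,0,0,0,0],[0,0,22,2,0,0,0],[0,0,22,3,0,0,0],[0,0,0,0,0,0,0],[0,0,0,0,0,0,0]])

```text
time_s: 6.85
tool_pos: [0.6328, -0.0814, 0.1394]
tool_rot: [-180.0, 0.0, 16.9]
force: [-0.8, -0.6, -0.1]
grip_width: 0.0007
```

```bash
python3 - <<'E'
from h import *;import cv2
st()
im=env.read_camera('scene')[120:260,180:360,::-1];cv2.imwrite('pics/s4.png',cv2.resize(im,None,fx=4,fy=4,interpolation=cv2.INTER_CUBIC))
E
```

```text
t 6.85 mach mm [ 48.  -50.7] z 139.4 rot [-180.     0.    16.9] F [-0.8 -0.6 -0.1] g 0.001
```

View pics/s4.png

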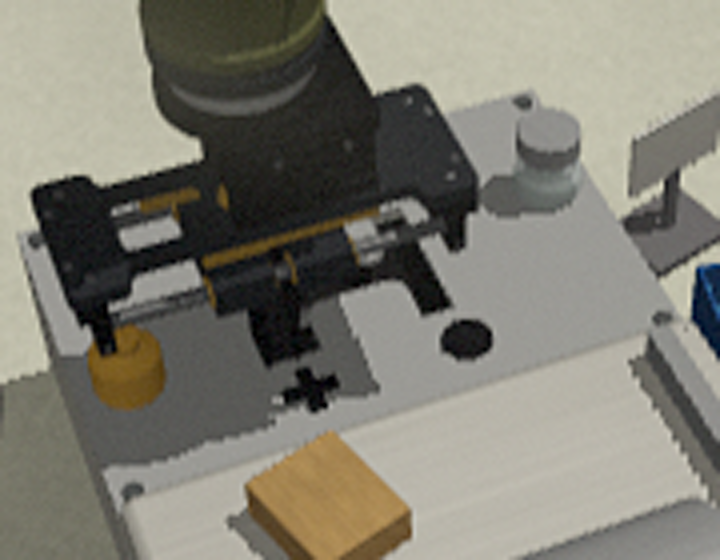

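The fingers are on the knob's far side and clear of the other things. Next I'll push towards −x.

>>> send_rows(plan=[[0,-10,0,0,0,0,0],[0,-8,0,0,0,0,0],[0,-8,0,0,0,0,0],[0,-8,0,0,0,0,0],[0,-8,0,0,0,0,0],[0,-8,0,0,0,0,0],[0,-4,0,0,0,0,0],[0,-3,0,0,0,0,0],[0,0,0,0,0,0,0],[0,0,0,0,0,0,0]])

```text
time_s: 7.9
tool_pos: [0.5786, -0.0969, 0.1395]
tool_rot: [-180.0, 0.0, 17.0]
force: [2.0, 0.4, -1.6]
grip_width: 0.0005
```

```bash
python3 -c "from h import *;st()"
```

```text
t 7.9 mach mm [ -8.4 -49.6] z 139.5 rot [-180.    0.   17.] F [ 2.   0.4 -1.6] g 0.0
```

>>> send_rows(plan=[[0,-2,0,0,0,0,0],[0,0,0,0,0,0,0],[0,0,0,0,0,0,0]])

```text
time_s: 8.2
tool_pos: [0.5775, -0.0971, 0.1397]
tool_rot: [-180.0, -0.1, 17.0]
force: [4.9, 2.3, -3.6]
grip_width: 0.0001
```

>>> send_rows(plan=[[0,-2,0,0,0,0,0],[0,0,0,0,0,0,0],[0,0,0,0,0,0,0]])

```text
time_s: 8.5
tool_pos: [0.5764, -0.0973, 0.1396]
tool_rot: [180.0, -0.2, 17.0]
force: [7.3, 1.7, -5.4]
grip_width: 0.0005
```

The force is rising with little motion, so the lever is against the end. I'll retract and look.

>>> send_rows(plan=[[0,10,0,0,0,0,0],[0,25,0,0,0,0,0],[0,15,0,0,0,0,0],[0,0,0,-40,0,0,0],[0,0,0,-50,0,0,0],[0,0,-45,-10,0,0,0],[0,0,-45,0,0,0,0],[0,0,-45,0,0,0,0],[0,0,-45,0,0,0,0],[0,0,-45,0,0,0,0],[0,0,0,0,0,0,0],[0,0,0,0,0,0,0]])

```text
time_s: 9.7
tool_pos: [0.5564, 0.1323, 0.2401]
tool_rot: [179.9, 0.1, 17.2]
force: [-0.8, -1.1, 0.0]
grip_width: 0.0004
```

```bash
python3 - <<'E'
from h import *;import cv2
st()
f=lambda c,r:cv2.resize(env.read_camera(c)[r,:,::-1][:,X],None,fx=2.6,fy=2.6,interpolation=cv2.INTER_CUBIC)
X=slice(310,450);a=f('top',slice(130,270));X=slice(190,330);b=f('scene',slice(120,260))
cv2.imwrite('pics/s5.png',np.hstack([a,b]))
for r in env.regions_of('top','knob')[:2]:
    ys,xs=np.nonzero(r['region']);print(r['confidence'],r['rect'],(ray('top',xs.mean(),ys.mean(),.175)-O)@R2(Y))
E
```

```text
t 9.7 mach mm [ 37.8 175.9] z 240.1 rot [1.799e+02 1.000e-01 1.720e+01] F [-0.8 -1.1  0. ] g 0.0
0.59 [386.0, 208.3, 416.2, 224.5] [-0.04447928 -0.05215935]
0.49 [421.4, 115.2, 470.4, 172.8] [ 0.08526859 -0.19464436]
```

View pics/s5.png

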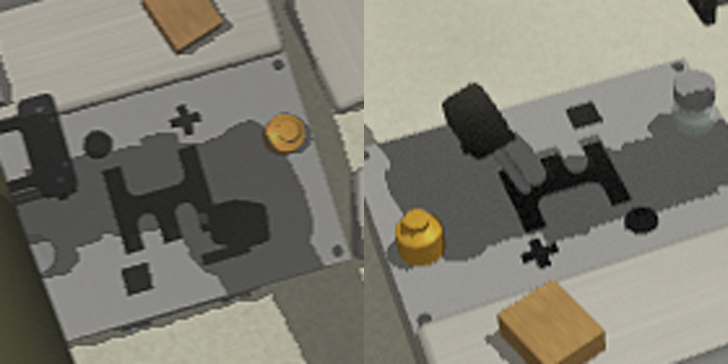

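The lever is home: the knob measures x = −44 mm in the machine frame, where full home predicts −44. Nothing else has moved and the gripper is clear.

```bash
python3 -c "from cell import env;print(env.sign_off())"
```

```text
the job is handed in; nothing more can be done
None
```

I pushed the lever out of the park slot, sideways along the cross channel, and home into the near-right slot marked by the long bar plate. The fingers were closed throughout and pushed on one side of the knob at a time. I handed the job in at about 10 s; it reported no verdict.

**Lever position:** at the end of the last push the force rose from 2 N to about 7 N with little motion, so I took the lever to be against the slot's end. Afterwards the top camera put the knob at x ≈ −44 mm, y ≈ −52 mm in the machine frame. Fully home predicts about −44 and −57 mm. The 5 mm difference in y is probably the network's region covering only part of the leaning knob. I did not measure the stem-to-bar distance directly.

**Other things:** the last views showed the gripper clear of everything and the things in view where they were. The blue tub, the price stand and the lidded tub lay outside those two crops and the foil pack at most partly in them, so I did not recheck these four.

**Checks that disagreed:** the machine poses from the top and wrist cameras agreed to about 2 mm. The scene camera's was about 6 mm and 1° off, so I did not use it.

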